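Spring open the seed dispenser with the dibber

ROBOT

A 6-joint arm with a two-finger parallel gripper is mounted at the origin on the work surface. World frame = base frame: x ahead of the robot, y to its left, z up, the work surface at z = 0. Lengths are in m, angles in rad, forces in N, time in s.
With the tool pointing down it reaches from about 0.35 to 0.975 m from the base axis. Payload 7.1 kg.
Tool frame: the origin (TCP) lies at the very end of the fingers, on their centre line; the grasp point (between the pads) lies 19 mm behind it; z points along the fingers, y is the direction in which the jaws open and shut (so a half turn about z gives the same grasp; the last joint's range is limited). The gripper opens to 88 mm and grips with 3 to 60 N. Pads are 20 mm wide; open, the fingers measure 115 mm over their backs; the gripper's body (75 mm by 178 mm) begins 61 mm behind the grasp point.
Start: joints at [-1.36, 0.423, 1.63, -0, 1.089, -0.019], TCP at [0.142, -0.609, 0.223] pointing down, gripper open.
Joint ranges: [-3, 3], [-0.9, 2.11], [0.09, 2.58], [-1.31, 4.45], [0.11, 2.69], [-2.54, 2.54]. Speed limits (rad/s): [2.39, 2.39, 3.01, 3.14, 3.14, 3.14].

INTERFACE

Orientations are given as a unit quaternion [x, y, z, w].
In Python, from workcell import env gives the robot as it stands. The module is installed in compiled form; this text tells all that it offers.
- The arm moves only by the tool drive_tool, never from a script. Its argument "commands" is text: rows parted by semicolons, each of 7 numbers parted by spaces: the turn, a rotation vector about the tool's x, y, z in degrees, then the shift along the tool's x, y, z in cm, then the opening, from 0 (shut) to 1 (fully open). In form: ax ay az dx dy dz gripper; .... A call has 1 to 10 rows; each row shifts and turns the pose as measured when the row begins, along the tool's axes as they then stand; what a row does not reach is not made up. A row lasts 1/8 s, in which the tool goes at most 62.5 mm and 10.7 degrees, less where a joint would pass 70% of its speed; a pose out of reach is approached as far as the arm can. A call with a gripper value outside its range is refused whole. The fingers move at their own pace and stop on an object; "force" is the grip in N (left out, the last holds). Time passes only in rows, so rows that do not move let the fingers close. It gives the time, the measured TCP pose, the force and the opening at its end, in the units of the state.
- env.observe(): the state, without advancing time (a new reading comes with each control period).
- env.get_image(name): name is "side" or "top"; returns (picture, depth): 384x512x3 uint8, blue, green, red; 384x512 float32, m along the optical axis (not along the pixel's ray), 0 where there is no reading.
- env.calibration(name): a dict with "vfov" (degrees; the focal length in pixels is half the picture's height over the tangent of half this angle, whatever the lens; pixels are square), "cx", "cy" (the principal point, pixels), "R" (3x3) and "t" (3): a world point X has camera coordinates R X + t. Camera axes: x right, y down, z forward; pixel columns grow to the right and rows downward; lengths in m; the calibration is good to about 2 mm. A picture is of the moment at which its call begins. calibration takes no time and is no camera call.
- env.hand_in(): hands the job in, once; it reports no verdict.
Trained networks look in the newest picture that a camera, given by its name, has taken for a name from the list of things; names that differ only in an ending like _2 or _b are one class to them, and where a whole thing is asked for, a point or a joint stands for the part that bears it (a point fixed in the world has none). Each returns a list of dicts, best first, with "score" (0 to 1); they miss things now and then, are a little off and sometimes report something else, mostly with a low value. They report only what shows in the picture. A call takes as long as a camera call. They do not tell look-alikes from the thing itself.
- env.search_frame(target, camera): "bbox" ([left, top, right, bottom] in pixels, round what is visible of it).
- env.landmark_of(target, camera): "position" ([row, column] in pixels: a listed point, or the origin of a listed thing).
The state is a dict: "time": time; "qpos": joint angles; "dq": joint speeds; "effort": joint torques, N m; "position": TCP position; "tcp_rot": TCP orientation; "force": force on the tool from outside, world axes, zero at the start; "wrist_torque": the same for the moment, N m; "width": finger opening in m.
Only numpy, scipy, OpenCV 4.12 (cv2) and the standard library are available. Lean on these libraries where they do the work, as an engineer would, in place of code of your own. Each camera call takes 0.05 s, during which the arm holds its last target.

TASK

The flap of the green seed dispenser is held shut by a spring catch. Take the dibber out of its wooden block and push its steel tip straight down the tilted hole in the dispenser's sloping back until the catch lets go and the flap springs open, then draw it out and stand it tip down inside the tall terracotta pot and let go. Leave the other garden things where they are.

Things in the scene. Friction and masses are not known exactly. Their poses are not given: they have to be found in the camera images.
- dispenser: Green plastic letterbox-style seed dispenser, wedge-shaped, fixed to the shelf: 150 (its x) x 170 (its y) x 150 mm high. Origin at the centre of its underside, z up, x from its sloping back (robot side) to its flap face (far side). The back slope starts 56 mm high at x = -75 mm and climbs towards +x at 38 degrees from level to 150 mm high at x = +45 mm. Its position and yaw (within about 20 degrees) vary.
- hole (a point): Centre of the hole's mouth, in a black 64 mm square boss on the dispenser's sloping back, 17 mm behind (-x) and 106 mm above the dispenser's origin. The round bore is 24 mm wide and 24 mm long, square to the slope: in the dispenser's frame it runs inwards along (sin 38, 0, -cos 38 degrees) = (0.616, 0, -0.788), that is 38 degrees from vertical, down and towards +x. The flap catch's red plunger lies beyond it.
- catch_face (a point): Centre of the face of the catch's red 34 mm plunger, 30 mm from the hole's mouth along the bore; it moves inwards along the bore's line as it is pushed.
- catch (a joint): Travel of the spring catch in m: 0 at rest, grows as it is pushed inwards, stop at 0.016. It starts to move at about 1.2 N, needs about 3 N where the flap is let go (at about 0.008 to 0.009) and about 5 N at the stop; the catch springs back when released.
- flap (a joint): Angle of the white 128 x 96 mm flap on the dispenser's far face, hinged along its lower edge 30 mm above the shelf: about 0 shut, 1.25 rad fully open (it falls outwards and down, away from the robot). A spring throws it open as soon as the catch lets go.
- flap_edge (a point): Middle of the flap's free upper edge (its outer face).
- dibber: Wooden dibber (planting dowel), 170 mm long, 200 g, standing upright in the block. Origin at the centre of its lower end, z along it towards the handle. From the tip: round steel shaft 16 mm thick up to 65 mm, steel collar 32 mm wide from 65 to 73 mm, round wood 16 mm thick to 103 mm, then a square wooden handle 28 x 28 mm (sides along its x and y) from 103 to 170 mm with a red band. Centre of mass about 70 mm from the tip.
- dibber_grip (a point): Point on the dibber's axis in the handle, 140 mm from the tip: a good place to grip.
- block: Dark wooden block 84 x 84 x 70 mm, fixed, origin at the centre of its underside, with an upright 21 mm through hole at its centre. The dibber's collar rests on its top, the tip 5 mm above the shelf.
- pot: Tall terracotta pot in a terracotta saucer (132 mm wide), fixed. Origin at the centre of the saucer's underside. The pot's rim is 111 mm high and 106 mm wide outside, its inner width tapers from about 90 mm at the rim to 60 mm at its inner floor, which is 13 mm above the shelf. The pot and the block may change places, left or right of the dispenser.
- pot_rim (a point): Centre of the pot's mouth, 111 mm above the shelf.
- trowel: Steel trowel with a wooden handle lying flat, 280 mm long; bystander.
- brush: Grey plastic hand brush lying on its bristles, 210 mm long; bystander.
- pump_bottle: Blue plastic bottle with a white pump top, 68 mm wide, 197 mm tall; bystander.
- jar: Glass jar with a metal lid, 70 mm wide, 100 mm tall; bystander.
- small_pot: Small empty terracotta pot, 84 mm wide, 70 mm tall; bystander.
Mind the look-alikes: they are no part of the job. What is shaped like the dibber but black, blue or purple is not meant.

How it is judged:
By the outcome, as a careful person would: the job done as asked, in the order asked, and still so for the second after the job is handed in, with the robot touching nothing.
It also fails if it takes over 48 s, if anything falls off the work surface, if the arm or the gripper's body presses on something with over 40 N, if the wrist force passes 120 N, or if a joint passes its speed limit or range.

## Working session

There is one attempt and no reset: what is moved stays moved. The work goes in short steps, Python scripts to look and compute and a tool call to move; the robot and the scene stay as the last step left them, time stands still between calls to the robot, and variables do not carry over. Pictures are saved under pics/ and viewed, and the job is handed in when it is done.

Besides the shell and the picture viewer there is one more tool, called after "Emit:" by a JSON object that holds its "op" and its "data", one argument or row to a line. drive_tool: Moves the arm, as the interface text tells. Its arguments: {"type":"object","properties":{"commands":{"type":"string"},"force":{"type":"number"}},"required":["commands"]}

```bash
mkdir -p pics; ls; python3 - <<'E'
from workcell import env
import cv2, numpy as np
s=env.observe(); print({k:np.round(v,3).tolist() for k,v in s.items()})
for n in ("side","top"):
    im,d=env.get_image(n); cv2.imwrite(f"pics/{n}0.png",im); np.save(f"{n}0.npy",d)
    c=env.calibration(n); print(n,c)
    for t in ("dibber","block","pot","hole","dibber_grip","pot_rim","dispenser"):
        try:
            print(t,[(np.round(r['position']).tolist(),round(r['score'],2)) for r in env.landmark_of(t,n)][:4])
        except Exception as e: print(t,e)
E
```

```text
pics
{'time': 0.0, 'qpos': [-1.36, 0.424, 1.631, 0.0, 1.089, -0.019], 'dq': [0.0, -0.001, 0.002, -0.001, 0.003, -0.002], 'effort': [-0.002, -54.462, -27.366, 0.064, 0.023, -0.0], 'position': [0.142, -0.608, 0.222], 'tcp_rot': [0.993, 0.115, -0.0, -0.001], 'force': [0.148, -0.937, 0.314], 'wrist_torque': [0.012, 0.019, -0.018], 'width': 0.088}
side {'vfov': 56.95763483719174, 'cx': 256.84668104970405, 'cy': 183.89679734280367, 'R': array([[-0.7079177 , -0.70604958,  0.01861489],
       [-0.36961957,  0.34788151, -0.86160306],
       [ 0.6018587 , -0.61682448, -0.50724122]]), 't': array([0.39057628, 0.31209293, 0.87528185])}
dibber [([306.0, 204.0], 0.88), ([287.0, 228.0], 0.81), ([233.0, 210.0], 0.68)]
block [([265.0, 196.0], 0.69), ([192.0, 249.0], 0.29)]
pot [([186.0, 326.0], 0.93)]
hole [([191.0, 249.0], 0.9)]
dibber_grip [([199.0, 210.0], 0.77), ([261.0, 201.0], 0.74), ([268.0, 110.0], 0.62), ([226.0, 190.0], 0.59)]
pot_rim [([161.0, 334.0], 0.94)]
dispenser [([222.0, 244.0], 0.94)]
top {'vfov': 52.265916328607396, 'cx': 260.42725699667767, 'cy': 187.57660943414584, 'R': array([[-0.00303296, -0.99988498,  0.01486058],
       [-0.99695615,  0.00186568, -0.07794196],
       [ 0.07790527, -0.01505174, -0.99684714]]), 't': array([-0.01455585,  0.55401674,  1.22602695])}
dibber [([242.0, 142.0], 0.77), ([243.0, 170.0], 0.68), ([181.0, 200.0], 0.62), ([201.0, 168.0], 0.47)]
block [([199.0, 164.0], 0.82)]
pot [([206.0, 356.0], 0.8), ([142.0, 375.0], 0.47)]
hole [([186.0, 243.0], 0.77)]
dibber_grip [([201.0, 152.0], 0.67), ([247.0, 158.0], 0.56), ([247.0, 131.0], 0.5), ([174.0, 190.0], 0.5)]
pot_rim [([201.0, 165.0], 0.68), ([204.0, 368.0], 0.59)]
dispenser [([181.0, 248.0], 0.59)]
```

View pics/side0.png

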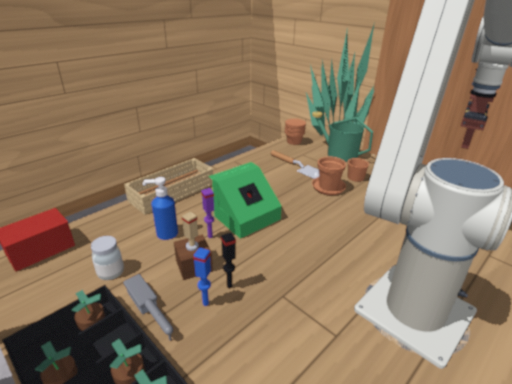

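View pics/top0.png

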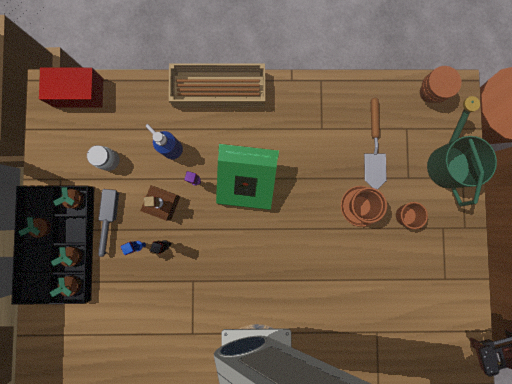

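The side view shows the wooden dibber in the dark block at about (col 190, row 240). Black, blue and purple look-alikes stand around it, the dispenser is at (248, 200) and the tall pot is on its right at (330, 175). In the top view the dibber's handle is at about (152, 202), the hole at (245, 186) and the pot at (365, 206). Next I'll measure with depth.

```bash
cat > h.py <<'E'
import numpy as np, cv2
from workcell import env
def cam(n):
    c=env.calibration(n); f=192/np.tan(np.radians(c['vfov'])/2); return c,f
def cloud(n,d):
    c,f=cam(n); v,u=np.mgrid[0:384,0:512].astype(float)
    P=np.stack([(u-c['cx'])/f*d,(v-c['cy'])/f*d,d],-1)
    W=(P-np.asarray(c['t']))@np.asarray(c['R'])   # R^T(P-t)
    W[d<=0]=np.nan
    return W
def proj(n,X):
    c,f=cam(n); p=np.asarray(X)@np.asarray(c['R']).T+np.asarray(c['t'])
    return np.stack([p[...,0]/p[...,2]*f+c['cx'],p[...,1]/p[...,2]*f+c['cy']],-1)
def ray(n,u,v):
    c,f=cam(n); R=np.asarray(c['R']);d=R.T@np.array([(u-c['cx'])/f,(v-c['cy'])/f,1]); o=-R.T@np.asarray(c['t']); return o,d
def at_z(n,u,v,z):
    o,d=ray(n,u,v); return o+d*(z-o[2])/d[2]
E
python3 - <<'E'
from h import *
np.set_printoptions(precision=4,suppress=True)
for n in("top","side"):
    im=cv2.imread(f"pics/{n}0.png"); W=cloud(n,np.load(f"{n}0.npy"))
    hsv=cv2.cvtColor(im,cv2.COLOR_BGR2HSV)
    g=(hsv[...,0]>55)&(hsv[...,0]<75)&(hsv[...,1]>120)
    g&=(abs(W[...,1])<.3)&(W[...,0]>.3)&(W[...,0]<.9)
    if n=="top": r=slice(185,222),slice(135,190)
    else: r=slice(205,285),slice(165,245)
    P=W[g]; 
    # slope plane: points with z 0.06-.145, ransac
    Q=P[(P[:,2]>.06)&(P[:,2]<.145)]; best=0;rng=np.random.default_rng(0)
    for _ in range(500):
        a=Q[rng.choice(len(Q),3,False)]; nn=np.cross(a[1]-a[0],a[2]-a[0]); l=np.linalg.norm(nn)
        if l<1e-7: continue
        nn/=l; nn*=np.sign(nn[2]); 
        if abs(nn[2]-.788)>.05: continue
        m=abs((Q-a[0])@nn)<.003
        if m.sum()>best: best=m.sum();bm=m
    I=Q[bm]; cc=I.mean(0); nn=np.linalg.svd(I-cc)[2][2]; nn*=np.sign(nn[2])
    print(n,best,len(Q),"normal",nn,"yaw deg",np.degrees(np.arctan2(-nn[1],-nn[0])),"tilt",np.degrees(np.arccos(nn[2])), "plane c",cc)
    cv2.imwrite(f"pics/{n}_g.png",g*np.uint8(255))
    # minarearect of slope + top in xy
    rect=cv2.minAreaRect(P[P[:,2]>.05][:,:2].astype(np.float32)); print("green rect",rect)
    k=(im.max(-1)<60)&(W[...,2]>.06)&(W[...,2]<.16)&(abs((W-cc)@nn)<.02)
    lo,hi=I.min(0),I.max(0)
    k&=(W[...,0]>lo[0])&(W[...,0]<hi[0])&(W[...,1]>lo[1])&(W[...,1]<hi[1])
    B=W[k]; v,u=np.nonzero(k); print("boss",k.sum(),B.mean(0),"px",u.mean(),v.mean(),"rng",u.min(),u.max(),v.min(),v.max(), "height above plane",np.median((B-cc)@nn))
    big=cv2.resize(im[r],None,fx=8,fy=8,interpolation=cv2.INTER_CUBIC); cv2.imwrite(f"pics/{n}_dib.png",big)
    for nm,X in zip(("hole","dib","pot"),([0],)*3): pass
E
```

```text
top 1572 1765 normal [-0.6136  0.0687  0.7867] yaw deg -6.38427624872044 tilt 38.12644251543188 plane c [0.5544 0.0315 0.1041]
green rect ((0.49807101488113403, 0.07415029406547546), (0.21748295426368713, 0.39734381437301636), 60.906742095947266)
boss 379 [0.5525 0.0319 0.1064] px 244.76781002638523 185.8258575197889 rng 234 256 176 196 height above plane 0.0036984468899110253
side 1405 1857 normal [-0.6075  0.0716  0.7911] yaw deg -6.718345068881002 tilt 37.71577485636269 plane c [0.5547 0.0411 0.1016]
green rect ((0.5735441446304321, 0.03378541022539139), (0.16975173354148865, 0.16357553005218506), 83.97200012207031)
boss 246 [0.5509 0.0331 0.1031] px 250.29674796747966 193.66260162601625 rng 240 261 184 204 height above plane 0.0036469216104393735
```

```bash
python3 - <<'E'
import cv2
im=cv2.imread("pics/top0.png"); cv2.imwrite("pics/top_crop.png",cv2.resize(im[120:280,80:280],None,fx=4,fy=3.75,interpolation=cv2.INTER_CUBIC)[:600])
im=cv2.imread("pics/side0.png"); cv2.imwrite("pics/side_crop.png",cv2.resize(im[140:310,140:340],None,fx=3.5,fy=3.5,interpolation=cv2.INTER_CUBIC))
E
```

```text
(no output)
```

View pics/top_crop.png

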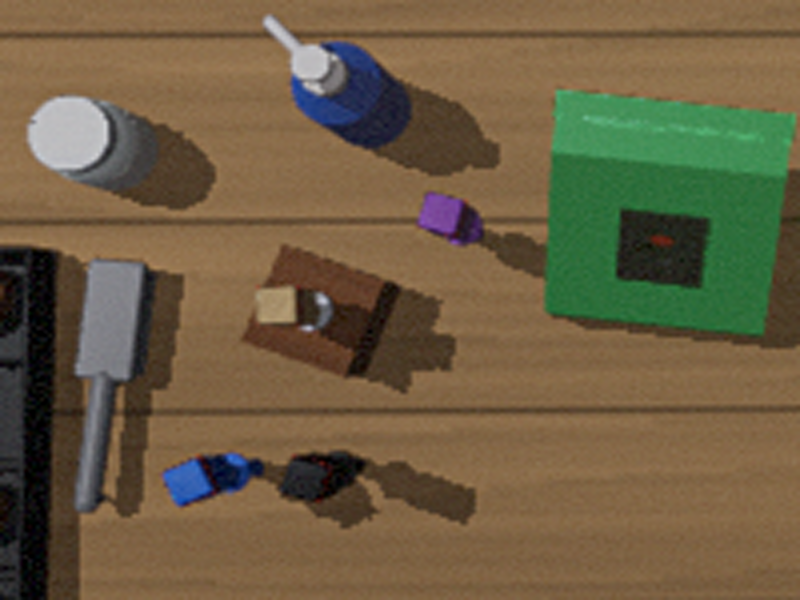

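View pics/side_crop.png

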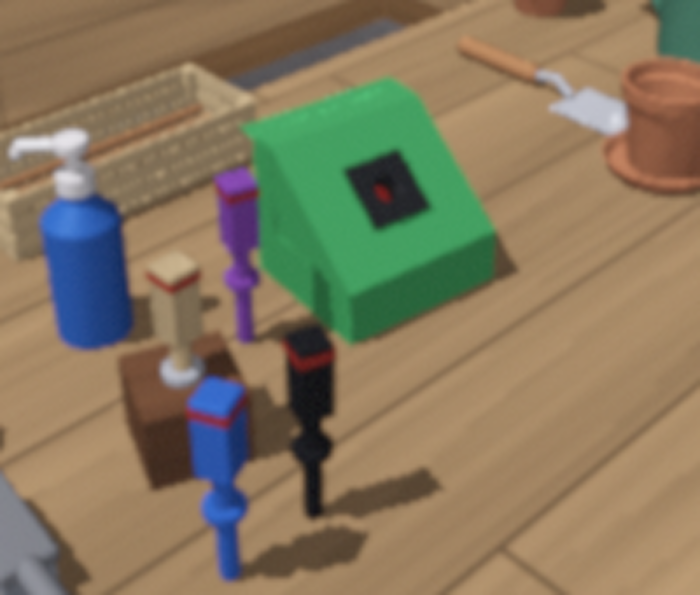

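```bash
python3 - <<'E'
from h import *
np.set_printoptions(precision=4,suppress=True)
for n in("top","side"):
    W=cloud(n,np.load(f"{n}0.npy")); np.save(f"W{n}.npy",W)
for z,(u0,u1,v0,v1) in {"dib":(135,190,185,222)}.items():
    W=np.load("Wtop.npy"); A=W[v0:v1,u0:u1].reshape(-1,3)
    H=A[A[:,2]>.1]; print("top high pts",len(H),H.mean(0),H.min(0),H.max(0))
    T=H[H[:,2]>H[:,2].max()-.008]; print("handle top",len(T),T.mean(0),cv2.minAreaRect(T[:,:2].astype(np.float32)))
    B=A[(A[:,2]>.06)&(A[:,2]<.08)]; print("block top",len(B),B.mean(0),cv2.minAreaRect(B[:,:2].astype(np.float32)))
W=np.load("Wside.npy"); A=W[205:285,165:245].reshape(-1,3)
B=A[(A[:,2]>.063)&(A[:,2]<.076)]; print("side blk",len(B),B.mean(0))
for n,(u0,u1,v0,v1) in {"top":(330,395,175,235),"side":(305,350,150,200)}.items():
    A=np.load(f"W{n}.npy")[v0:v1,u0:u1].reshape(-1,3)
    R=A[(A[:,2]>.104)&(A[:,2]<.118)]
    M=np.c_[2*R[:,:2],np.ones(len(R))]; s=np.linalg.lstsq(M,(R[:,:2]**2).sum(1),rcond=None)[0]
    print(n,"pot rim",len(R),R.mean(0),"fit",s[:2],np.sqrt(s[2]+s[:2]@s[:2]))
E
```

```text
top high pts 164 [0.5052 0.2921 0.1635] [0.4913 0.2817 0.1108] [0.5194 0.3108 0.1807]
handle top 90 [0.5059 0.2963 0.1758] ((0.5052543878555298, 0.29612573981285095), (0.027395296841859818, 0.02790789306163788), 89.75092315673828)
block top 615 [0.5043 0.2909 0.0709] ((0.5056423544883728, 0.2971027195453644), (0.08577417582273483, 0.08389411866664886), 69.36202239990234)
side blk 811 [0.5024 0.2679 0.0701]
top pot rim 253 [ 0.4967 -0.3372  0.1112] fit [ 0.4959 -0.3351] 0.049526098680259215
side pot rim 131 [ 0.4937 -0.332   0.1085] fit [ 0.4952 -0.3325] 0.04989355879179883
```

The crops confirm it. The wooden dibber stands in the block, its handle top at crop (276, 305). The boss has the red plunger visible in it. Next I'll refine the hole and handle yaw, and list the obstacles.

```bash
python3 - <<'E'
from h import *
np.set_printoptions(precision=4,suppress=True)
for n in("top","side"):
    im=cv2.imread(f"pics/{n}0.png"); W=np.load(f"W{n}.npy")
    (u0,u1,v0,v1)=(225,266,168,205) if n=="top" else (232,270,176,212)
    sub=im[v0:v1,u0:u1].astype(int)
    k=(sub[...,1]<sub[...,1].max()*0.45)&(sub[...,1]-sub[...,2]<40)
    k=k.astype(np.uint8); cs=cv2.findContours(k,cv2.RETR_EXTERNAL,cv2.CHAIN_APPROX_NONE)[0]; c=max(cs,key=cv2.contourArea)
    m=np.zeros_like(k); cv2.drawContours(m,[c],-1,1,-1); v,u=np.nonzero(m); u=u+u0; v=v+v0
    yaw=np.radians(-6.5); nrm=np.array([-.6157*np.cos(yaw),-.6157*np.sin(yaw),.788])
    A=W[v,u]; pl=np.nanmedian(A@nrm); 
    pts=[]
    for a,b in zip(u,v):
        o,d=ray(n,a,b); pts.append(o+d*((pl-o@nrm)/(d@nrm)))
    pts=np.array(pts); ex=np.array([.788*np.cos(yaw),.788*np.sin(yaw),.6157]); ey=np.array([-np.sin(yaw),np.cos(yaw),0])
    q=np.c_[pts@ex,pts@ey].astype(np.float32); r=cv2.minAreaRect(q); 
    C=r[0][0]*ex+r[0][1]*ey+pl*nrm
    print(n,len(u),"centroid",pts.mean(0),"rect",r,"centre",C)
    print(" landmark-hole z0.106 on ray", [np.round(at_z(n,x['position'][1],x['position'][0],.106),4) for x in []])
print("top hole(243,186)",at_z("top",243,186,.106),"side",at_z("side",249,191,.106))
# handle yaw
W=np.load("Wtop.npy");A=W[185:222,135:190].reshape(-1,3);T=A[A[:,2]>.17];print("T",len(T),T.mean(0),cv2.minAreaRect(T[:,:2].astype(np.float32)))
im=cv2.imread("pics/top0.png")
for nm,(u,v) in dict(purple=(191,178),black=(160,247),blue=(132,248),pump=(158,137)).items():
    B=W[v-9:v+10,u-10:u+11].reshape(-1,3);t=B[B[:,2]>B[:,2].max()-.012];print(nm,t.mean(0),t[:,2].max())
# hsv wood top mask
E
```

```text
top 386 centroid [0.5527 0.0318 0.1074] rect ((0.49526482820510864, 0.09420616924762726), (0.06447135657072067, 0.06328730285167694), 0.030469262972474098) centre [0.5521 0.0319 0.107 ]
 landmark-hole z0.106 on ray []
side 290 centroid [0.55   0.0342 0.1032] rect ((0.49112579226493835, 0.09582244604825974), (0.059221893548965454, 0.06015665829181671), 89.59498596191406) centre [0.55   0.0338 0.1032]
 landmark-hole z0.106 on ray []
top hole(243,186) [0.5522 0.0371 0.106 ] side [0.562  0.0284 0.106 ]
T 107 [0.5056 0.2963 0.1751] ((0.5053226947784424, 0.29658252000808716), (0.027862217277288437, 0.028439480811357498), 0.4372895061969757)<stdin>:25: RuntimeWarning: Mean of empty slice.
  ret = um.true_divide(
Traceback (most recent call last):
ValueError: zero-size array to reduction operation maximum which has no identity
```

```bash
cat >> h.py <<'E'
from scipy.spatial.transform import Rotation as Ro, Slerp
def tool(tool_y, tool_z):
    z=np.array(tool_z,float); z/=np.linalg.norm(z); y=np.array(tool_y,float); y-=z*(y@z); y/=np.linalg.norm(y)
    return Ro.from_matrix(np.c_[np.cross(y,z),y,z])
def plan(ps,Rs,ns,grip,start=None):
    s=env.observe(); p,R=(np.array(s['position']),Ro.from_quat(s['tcp_rot'])) if start is None else start
    p0,R0=p,R; rows=[]
    for pt,Rt,n in zip(ps,Rs,ns):
        sl=Slerp([0,1],Ro.concatenate([R0,Rt]))
        for i in range(1,n+1):
            pn=p0+(np.array(pt)-p0)*i/n; Rn=sl(i/n)
            a=np.degrees((R.inv()*Rn).as_rotvec()); d=R.inv().apply(pn-p)*100
            rows.append("%.1f %.1f %.1f %.2f %.2f %.2f %g"%(*a,*d,grip)); p,R=pn,Rn
        p0,R0=np.array(pt),Rt
    for i in range(0,len(rows),10): print("; ".join(rows[i:i+10]))
DOWNX=tool([1,0,0],[0,0,-1])
E
python3 - <<'E'
from h import *
W=np.load("Wtop.npy"); np.set_printoptions(precision=4,suppress=True)
for nm,(u,v) in dict(purple=(191,178),black=(160,247),blue=(132,248),pump=(158,137)).items():
    B=W[v-9:v+10,u-10:u+11].reshape(-1,3);B=B[~np.isnan(B[:,0])];t=B[B[:,2]>B[:,2].max()-.012] if len(B) else None
    print(nm,None if t is None else (t.mean(0),t[:,2].max()))
Rm=Slerp([0,1],Ro.concatenate([Ro.from_quat(env.observe()['tcp_rot']),DOWNX]))(.4)
plan([[.43,-.25,.30],[.5055,.2965,.30]],[Rm,DOWNX],[9,12],1)
E
```

```text
purple (array([0.5737, 0.1842, 0.1704]), np.float64(0.17604219127717005))
black (array([0.3774, 0.2757, 0.17  ]), np.float64(0.17464798179265614))
blue (array([0.3755, 0.3551, 0.1705]), np.float64(0.17509202167610394))
pump (array([0.6858, 0.274 , 0.1969]), np.float64(0.20230754091957334))
0.0 0.0 -3.4 4.02 -3.15 -0.86 1; 0.0 0.0 -3.4 4.20 -2.91 -0.86 1; 0.0 0.0 -3.4 4.37 -2.65 -0.86 1; 0.0 0.0 -3.4 4.52 -2.39 -0.86 1; 0.0 0.0 -3.4 4.65 -2.11 -0.86 1; 0.0 0.0 -3.4 4.77 -1.83 -0.86 1; 0.0 0.0 -3.4 4.87 -1.55 -0.86 1; 0.0 0.0 -3.4 4.95 -1.25 -0.86 1; 0.0 0.0 -3.4 5.02 -0.96 -0.86 1; 0.0 0.0 -3.8 3.61 -2.85 -0.00 1
0.0 0.0 -3.8 3.79 -2.60 -0.00 1; 0.0 0.0 -3.8 3.96 -2.34 -0.00 1; 0.0 0.0 -3.8 4.11 -2.07 -0.00 1; 0.0 0.0 -3.8 4.24 -1.79 -0.00 1; 0.0 0.0 -3.8 4.35 -1.50 -0.00 1; 0.0 0.0 -3.8 4.44 -1.20 -0.00 1; 0.0 0.0 -3.8 4.51 -0.90 -0.00 1; 0.0 0.0 -3.8 4.56 -0.60 -0.00 1; 0.0 0.0 -3.8 4.59 -0.29 -0.00 1; 0.0 0.0 -3.8 4.60 0.01 -0.00 1
0.0 0.0 -3.8 4.59 0.32 -0.00 1
```

Emit:
{"op": "drive_tool", "data": {
  "commands": "0 0 -3.4 4 -3.2 -0.9 1; 0 0 -3.4 4.2 -2.9 -0.9 1; 0 0 -3.4 4.4 -2.7 -0.9 1; 0 0 -3.4 4.5 -2.4 -0.9 1; 0 0 -3.4 4.7 -2.1 -0.9 1; 0 0 -3.4 4.8 -1.8 -0.9 1; 0 0 -3.4 4.9 -1.5 -0.9 1; 0 0 -3.4 5 -1.2 -0.9 1; 0 0 -3.4 5 -1 -0.9 1; 0 0 -3.8 3.6 -2.8 0 1"
}}

```text
time: 2.05
position: [0.4445, -0.1933, 0.3074]
tcp_rot: [0.912, 0.409, 0.002, 0.003]
force: [0.3, 0.6, -0.8]
width: 0.0879
```

```bash
python3 - <<'E'
from h import *
s=env.observe(); print(s['time'],s['position'],s['qpos'])
plan([[.5055,.2965,.30]],[DOWNX],[13],1)
E
```

```text
2.05 [ 0.44453009 -0.19330778  0.30738869] [-4.34106816e-01  1.11977666e-01  1.84622755e+00 -1.07808294e-03
  1.17694558e+00  2.93537918e-01]
0.0 0.0 -3.2 3.13 -2.15 0.05 1; 0.0 0.0 -3.2 3.24 -1.98 0.05 1; 0.0 0.0 -3.2 3.35 -1.79 0.05 1; 0.0 0.0 -3.2 3.44 -1.60 0.05 1; 0.0 0.0 -3.2 3.53 -1.41 0.05 1; 0.0 0.0 -3.2 3.60 -1.21 0.05 1; 0.0 0.0 -3.2 3.66 -1.00 0.05 1; 0.0 0.0 -3.2 3.71 -0.80 0.05 1; 0.0 0.0 -3.2 3.75 -0.59 0.05 1; 0.0 0.0 -3.2 3.78 -0.38 0.06 1
0.0 0.0 -3.2 3.79 -0.17 0.06 1; 0.0 0.0 -3.2 3.80 0.05 0.06 1; 0.0 0.0 -3.2 3.79 0.26 0.06 1
```

Emit:
{"op": "drive_tool", "data": {
  "commands": "0 0 -4.2 4.2 -2.9 0 1; 0 0 -4.2 4.4 -2.6 0 1; 0 0 -4.2 4.6 -2.3 0 1; 0 0 -4.2 4.7 -1.9 0 1; 0 0 -4.2 4.8 -1.6 0 1; 0 0 -4.2 4.9 -1.2 0 1; 0 0 -4.2 5 -0.8 0 1; 0 0 -4.2 5 -0.5 0 1; 0 0 -4.2 5 -0.1 0 1; 0 0 -4.2 4.5 0.3 0 1"
}}

```text
time: 3.3
position: [0.5005, 0.3222, 0.3085]
tcp_rot: [0.696, 0.718, 0.003, 0.006]
force: [0.8, -0.4, -0.7]
width: 0.0877
```

```bash
python3 - <<'E'
from h import *
s=env.observe(); print(s['time'],s['position'],s['qpos'])
plan([[.5055,.2965,.20],[.5055,.2965,.126]],[DOWNX]*2,[3,2],1)
im,d=env.get_image("top"); cv2.imwrite("pics/top1.png",cv2.resize(im[120:280,80:280],None,fx=3,fy=3))
E
```

```text
3.3 [0.50048809 0.3221783  0.308483  ] [ 0.55684631  0.28947175  1.61946843 -0.00998676  1.22399277  0.52886982]
0.2 0.1 0.6 -0.85 0.10 3.62 1; 0.2 0.1 0.6 -0.85 0.12 3.62 1; 0.2 0.1 0.6 -0.85 0.14 3.62 1; 0.0 -0.0 -0.0 -0.00 -0.00 3.70 1; 0.0 0.0 0.0 0.00 0.00 3.70 1
```

View pics/top1.png

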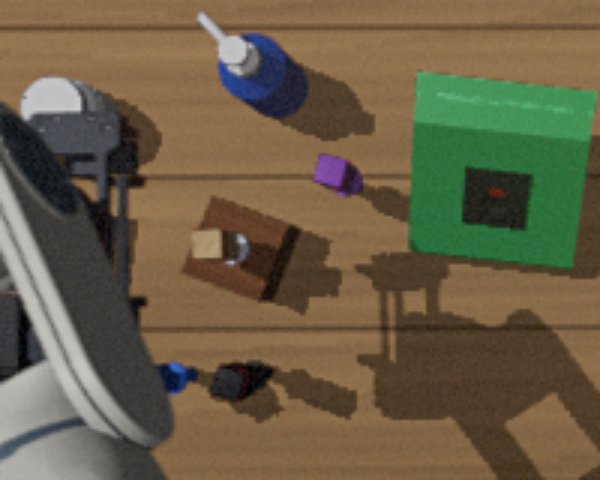

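The dibber is undisturbed at crop (207, 244). The gripper hangs beside it at (125, 230), where its height puts it in this view. I'll centre it over the dibber first.

Emit:
{"op": "drive_tool", "data": {
  "commands": "0.3 0.2 0.9 -1.3 0.2 2 1; 0.3 0.1 0.9 -1.3 0.2 2 1; 0 0 0 0 0 1 1; 0 0 0 0 0 0 1"
}}

```text
time: 3.85
position: [0.5062, 0.303, 0.2574]
tcp_rot: [0.704, 0.71, 0.003, -0.001]
force: [0.4, 0.3, 0.5]
width: 0.0881
```

```bash
python3 - <<'E'
from h import *
s=env.observe(); print(s['time'],s['position'],s['tcp_rot'])
plan([[.5055,.2965,.20],[.5055,.2965,.126]],[DOWNX]*2,[3,4],1)
E
```

```text
3.85 [0.50619766 0.30300329 0.25737434] [ 0.70449773  0.70969863  0.0031646  -0.00088939]
0.1 -0.1 0.1 -0.23 -0.03 1.91 1; 0.1 -0.1 0.1 -0.22 -0.03 1.91 1; 0.1 -0.1 0.1 -0.22 -0.03 1.91 1; 0.0 -0.0 0.0 -0.00 -0.00 1.85 1; 0.0 0.0 0.0 0.00 0.00 1.85 1; 0.0 0.0 0.0 0.00 0.00 1.85 1; 0.0 0.0 0.0 0.00 0.00 1.85 1
```

Emit:
{"op": "drive_tool", "data": {
  "commands": "0.2 -0.1 0.2 -0.4 0 2.2 1; 0.2 -0.1 0.2 -0.3 -0.1 2.2 1; 0 0 0 -0.1 0 2.2 1; 0 0 0 0 0 2.2 1; 0 0 0 0 0 2.2 1; 0 0 0 0 0 1.5 1; 0 0 0 0 0 0 1"
}}

```text
time: 4.72
position: [0.5095, 0.2995, 0.1357]
tcp_rot: [0.707, 0.708, 0.005, -0.001]
force: [-0.3, -0.3, -0.3]
width: 0.088
```

```bash
python3 - <<'E'
from h import *
s=env.observe(); print(s['time'],s['position'],s['tcp_rot'])
plan([[.5055,.2965,.126]],[DOWNX],[2],1)
E
```

```text
4.725 [0.50953781 0.29954155 0.13566552] [ 7.06540156e-01  7.07652206e-01  5.38565404e-03 -5.99348617e-04]
0.2 -0.2 0.0 -0.16 -0.21 0.48 1; 0.2 -0.2 0.0 -0.15 -0.20 0.48 1
```

Emit:
{"op": "drive_tool", "data": {
  "commands": "0.4 -0.4 0 -0.3 -0.4 0.7 1; 0 0 0 0 0 0.3 1; 0 0 0 0 0 0 1"
}}

```text
time: 5.1
position: [0.5065, 0.2972, 0.127]
tcp_rot: [0.706, 0.708, 0.002, -0.0]
force: [-0.3, -0.6, 0.2]
width: 0.0878
```

```bash
python3 - <<'E'
from h import *
s=env.observe(); print(s['time'],s['position'],s['tcp_rot'])
plan([[.5055,.2965,.126]],[DOWNX],[1],1)
E
```

```text
5.1 [0.50646873 0.29717678 0.12701244] [ 7.06489997e-01  7.07721109e-01  1.64212441e-03 -1.40559713e-04]
0.1 -0.1 0.1 -0.07 -0.10 0.10 1
```

Emit:
{"op": "drive_tool", "data": {
  "commands": "0 0 0 0 -0.1 0.1 0; 0 0 0 0 0 0 0; 0 0 0 0 0 0 0; 0 0 0 0 0 0 0; 0 0 0 0 0 0 0; 0 0 0 0 0 0 0",
  "force": 40
}}

```text
time: 5.85
position: [0.5059, 0.2974, 0.1268]
tcp_rot: [0.707, 0.708, 0.002, 0.0]
force: [-2.2, -0.4, 1.1]
width: 0.0314
```

Emit:
{"op": "drive_tool", "data": {
  "commands": "0 0 0 0 0 0 0; 0 0 0 0 0 0 0",
  "force": 40
}}

```text
time: 6.1
position: [0.5057, 0.2974, 0.1267]
tcp_rot: [0.707, 0.708, 0.002, -0.0]
force: [0.3, -0.5, 0.3]
width: 0.0278
```

```bash
cat >> h.py <<'E'
YAW=np.radians(-6.5); D=np.array([np.sin(np.radians(38))*np.cos(YAW),np.sin(np.radians(38))*np.sin(YAW),-np.cos(np.radians(38))])
MOUTH=np.array([.5517,.0322,.106]); L=.1217
TILT=tool([np.cos(YAW),np.sin(YAW),0],D)
def tcp_at(depth): return MOUTH+(depth-L)*D
def st():
    s=env.observe(); R=Ro.from_quat(s['tcp_rot']); p=np.array(s['position']); print("t",s['time'],"p",p.round(4),"F",np.round(s['force'],1),"w",s['width'],"q",np.round(s['qpos'],2))
    z=R.as_matrix()[:,2]; tip=p+L*z; r=tip-MOUTH; dep=r@D; print("tip",tip.round(4),"depth mm",round(dep*1e3,1),"lateral mm (tool)",(R.inv().apply(r-dep*D)*1e3).round(1),"ang err deg (tool)",np.degrees((R.inv()*TILT).as_rotvec()).round(2))
E
python3 - <<'E'
from h import *
st(); print(tcp_at(-.05))
plan([[.5055,.297,.29],[.45,.11,.30],tcp_at(-.05)],[DOWNX,DOWNX,TILT],[4,5,6],0)
E
```

```text
t 6.1 p [0.5057 0.2974 0.1267] F [ 0.3 -0.5  0.3] w 0.027844227712636626 q [0.51 0.49 1.78 0.   0.86 0.51]
tip [0.5061 0.2978 0.005 ] depth mm 33.2 lateral mm (tool) [267.7 -65.7  75.5] ang err deg (tool) [-37.8   -2.37   6.28]
[0.44667044 0.04416661 0.24130145]
0.0 -0.0 0.0 0.00 0.01 -4.08 0; 0.0 -0.0 0.0 0.00 0.00 -4.08 0; 0.0 -0.0 0.0 -0.00 0.00 -4.08 0; 0.0 -0.0 0.0 -0.01 -0.00 -4.08 0; -0.0 0.0 0.0 -3.74 -1.11 -0.20 0; 0.0 0.0 0.0 -3.74 -1.11 -0.20 0; 0.0 0.0 0.0 -3.74 -1.11 -0.20 0; 0.0 0.0 0.0 -3.74 -1.11 -0.20 0; 0.0 0.0 0.0 -3.74 -1.11 -0.20 0; -6.3 -0.4 1.0 -1.10 -0.06 0.98 0
-6.3 -0.4 1.0 -1.09 -0.14 0.97 0; -6.3 -0.4 1.0 -1.09 -0.23 0.96 0; -6.3 -0.4 1.0 -1.09 -0.32 0.94 0; -6.3 -0.4 1.0 -1.09 -0.40 0.90 0; -6.3 -0.4 1.0 -1.09 -0.48 0.86 0
```

Emit:
{"op": "drive_tool", "data": {
  "commands": "0 0 0 0 0 -1.5 0; 0 0 0 0 0 -3 0; 0 0 0 0 0 -4 0; 0 0 0 0 0 -4 0; 0 0 0 0 0 -4 0; 0 0 0 -3 -1 -1 0; 0 0 0 -4 -1.1 0 0; 0 0 0 -4 -1.1 0 0; 0 0 0 -4 -1.1 0 0; 0 0 0 -4 -1.1 0 0"
}}

```text
time: 7.35
position: [0.4494, 0.103, 0.3132]
tcp_rot: [0.705, 0.709, 0.004, 0.001]
force: [0.8, -0.0, -3.0]
width: 0.0277
```

```bash
python3 - <<'E'
from h import *
st()
plan([tcp_at(-.05)],[TILT],[6],0)
im,d=env.get_image("side"); cv2.imwrite("pics/side2.png",im)
E
```

```text
t 7.35 p [0.4494 0.103  0.3132] F [ 0.8 -0.  -3. ] w 0.027729102456958435 q [0.2  0.07 1.88 0.   1.18 0.19]
tip [0.4503 0.1035 0.1915] depth mm -134.4 lateral mm (tool) [ 61.9 -18.9  20.4] ang err deg (tool) [-37.57  -2.48   6.53]
-6.3 -0.4 1.1 -0.98 -0.06 1.20 0; -6.3 -0.4 1.1 -0.98 -0.17 1.19 0; -6.3 -0.4 1.1 -0.97 -0.28 1.17 0; -6.3 -0.4 1.1 -0.97 -0.39 1.14 0; -6.3 -0.4 1.1 -0.97 -0.50 1.10 0; -6.3 -0.4 1.1 -0.98 -0.59 1.05 0
```

View pics/side2.png

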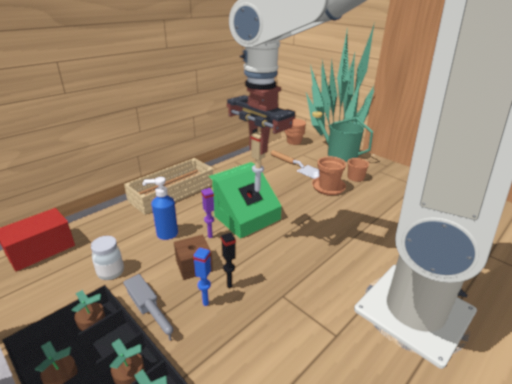

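The dibber is in the gripper, its tip at about (258, 192) above the dispenser, and nothing else has moved. Now I'll tilt it.

Emit:
{"op": "drive_tool", "data": {
  "commands": "-6.5 -0.4 1.1 -1 -0.1 1 0; -6.5 -0.4 1.1 -1 -0.2 1 0; -6.5 -0.4 1.1 -1 -0.3 1 0; -6.5 -0.4 1.1 -1 -0.4 1 0; -6.5 -0.4 1.1 -1 -0.5 1 0; -6.3 -0.4 1.1 -1 -0.6 1 0; 0 0 0 0 0 0 0"
}}

```text
time: 8.28
position: [0.4423, 0.034, 0.2574]
tcp_rot: [0.709, 0.627, 0.209, 0.247]
force: [-0.2, 0.9, -2.5]
width: 0.0279
```

```bash
python3 - <<'E'
from h import *
st()
plan([tcp_at(-.025)],[TILT],[3],0)
im,d=env.get_image("top"); cv2.imwrite("pics/top3.png",im)
im,d=env.get_image("side"); cv2.imwrite("pics/side3.png",cv2.resize(im[120:270,170:370],None,fx=4,fy=4,interpolation=cv2.INTER_CUBIC))
E
```

```text
t 8.275 p [0.4423 0.034  0.2574] F [-0.2  0.9 -2.5] w 0.027892113111324363 q [ 0.19 -0.11  2.37 -0.71  0.32  0.93]
tip [0.516  0.0232 0.1612] depth mm -64.7 lateral mm (tool) [-13.    6.9   0.2] ang err deg (tool) [-0.24  1.12 -0.12]
-0.1 0.4 -0.0 0.38 -0.24 1.32 0; -0.1 0.4 -0.0 0.37 -0.24 1.32 0; -0.1 0.4 -0.0 0.36 -0.24 1.32 0
```

View pics/side3.png

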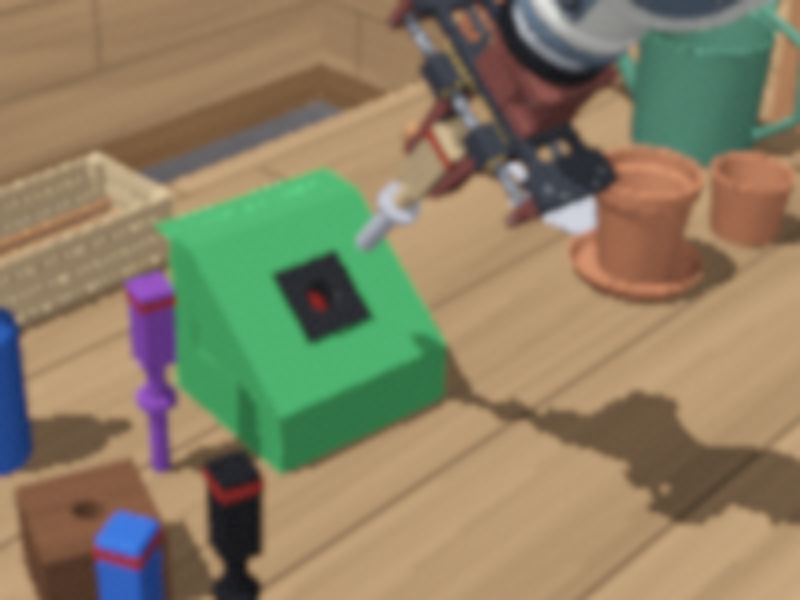

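View pics/top3.png

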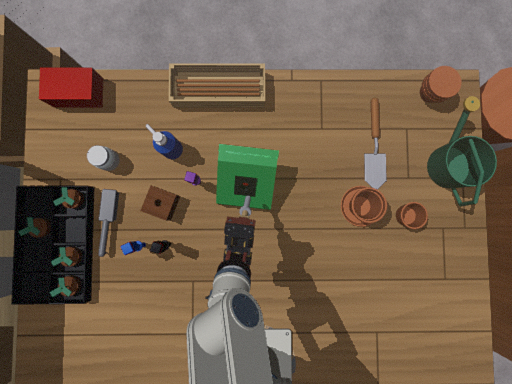

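The tip is at side crop (368, 243), short of the hole at (320, 298) and off to one side. The state's estimate agrees: 13 mm along tool x. I'll correct that sideways before going in.

Emit:
{"op": "drive_tool", "data": {
  "commands": "-0.2 0.6 0 0.8 -0.4 1 0; 0 0.6 0 0.6 -0.3 1 0; 0 0.2 0 0.2 -0.1 1 0; 0 0 0 0 0 0.5 0; 0 0 0 0 0 0 0"
}}

```text
time: 9.0
position: [0.4684, 0.05, 0.2316]
tcp_rot: [0.706, 0.627, 0.223, 0.243]
force: [0.1, -0.5, -3.6]
width: 0.028
```

```bash
python3 - <<'E'
from h import *
st()
s=env.observe();R=Ro.from_quat(s['tcp_rot']).as_matrix();tip=np.array(s['position'])+L*R[:,2]
for n in("side","top"):
    im,d=env.get_image(n); (u0,v0)=(210,150) if n=="side" else (205,150)
    c=cv2.resize(im[v0:v0+75,u0:u0+100],None,fx=8,fy=8,interpolation=cv2.INTER_CUBIC)
    for X,col in((tip,(255,255,0)),(MOUTH,(255,0,255)),(MOUTH-.0*D+.03*D,(0,255,255)),(tip-.065*R[:,2],(255,0,0))):
        p=((proj(n,X)-[u0,v0]+.5)*8).astype(int); cv2.circle(c,tuple(int(i) for i in p),4,col,-1)
    cv2.imwrite(f"pics/{n}4.png",c)
E
```

```text
t 9.0 p [0.4684 0.05   0.2316] F [ 0.1 -0.5 -3.6] w 0.028024757166373405 q [ 0.2   0.    2.37 -1.    0.23  1.24]
tip [0.5437 0.0423 0.1363] depth mm -29.5 lateral mm (tool) [ 9.2 11.4  0.2] ang err deg (tool) [ 0.46 -0.41 -0.35]
```

View pics/side4.png

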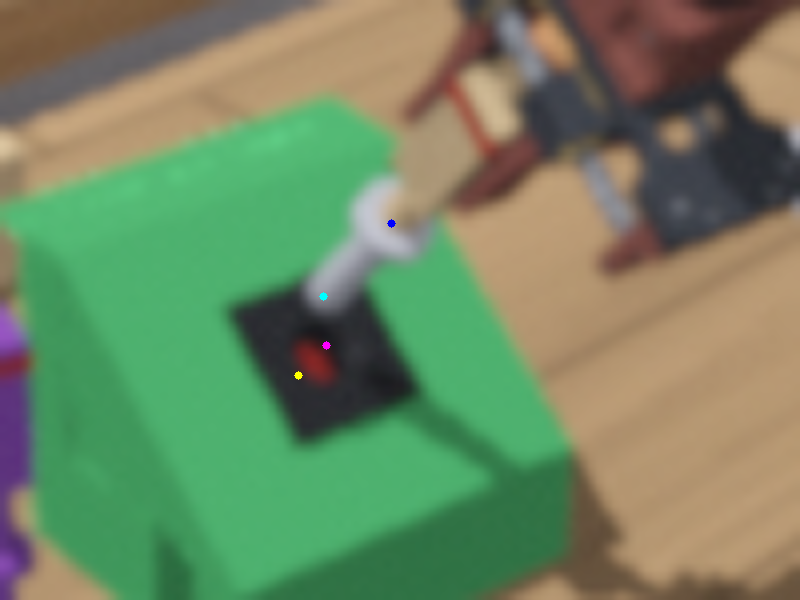

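View pics/top4.png

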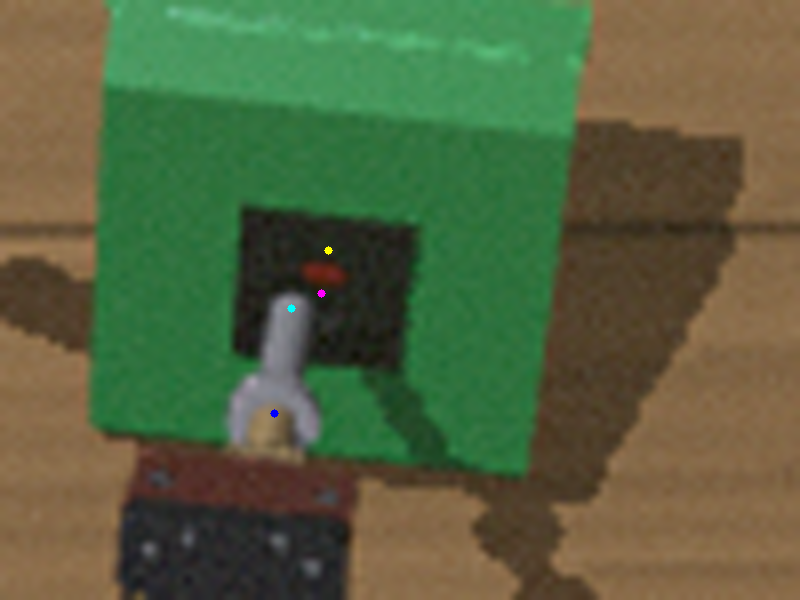

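The tip follows the state's estimate well in both pictures: cyan is the estimated tip, on the visible steel tip, and magenta is the mouth centre. The correction moved it oddly, though. Joint 5 is near 0.2 and joint 4 is heading for its -1.31 limit, so the wrist is close to singular. I'll fit a kinematic model and check reach at the insertion poses before going on.

```bash
cat > kin.py <<'E'
from h import *
from scipy.optimize import least_squares
def Rz(a): return Ro.from_rotvec([0,0,a]).as_matrix()
def Ry(a): return Ro.from_rotvec([0,a,0]).as_matrix()
def fk(q,k):
    # k: shoulder offset x, height, a2, elbow offset, a3, d6, roll0
    h0,h1,a2,e,a3,d6,r0,b=k
    R=Rz(q[0]); p=R@[h0,b,h1]
    R=R@Ry(q[1]); p=p+R@[0,0,a2]
    R=R@Ry(q[2]); p=p+R@[e,0,a3]
    R=R@Rz(q[3]*SG[0])@Ry(q[4]); 
    R=R@Rz(q[5]*SG[1]+r0); p=p+R@[0,0,d6]
    return p,R
SG=[1,1]
data=[([-1.36,.424,1.631,0,1.089,-.019],[.142,-.608,.222],[.993,.115,0,-.001]),
([-0.434107,.111978,1.846228,-.001078,1.176946,.293538],[.44453,-.193308,.307389],[.912,.409,.002,.003]),
([.556846,.289472,1.619468,-.009987,1.223993,.52887],[.500488,.322178,.308483],[.696,.718,.003,.006]),
([.51,.49,1.78,0,.86,.51],[.5057,.2974,.1267],[.707,.708,.002,0]),
([.2,.07,1.88,0,1.18,.19],[.4494,.103,.3132],[.705,.709,.004,.001]),
([.19,-.11,2.37,-.71,.32,.93],[.4423,.034,.2574],[.709,.627,.209,.247])]
E
python3 - <<'E'
import kin; from kin import *
s=env.observe(); data.append((list(s['qpos']),list(s['position']),list(s['tcp_rot'])))
np.set_printoptions(precision=4,suppress=True)
best=None
for a in(1,-1):
  for b in(1,-1):
    for r0 in(0,np.pi/2,np.pi,-np.pi/2):
      kin.SG[:]=[a,b]
      def res(k):
        o=[]
        for q,p,Q in data:
            P,R=fk(q,k); o+=list((P-p)*10)+list((Ro.from_quat(Q).inv()*Ro.from_matrix(R)).as_rotvec())
        return np.array(o)
      r=least_squares(res,[0,.3,.4,0,.4,.3,r0,0])
      if best is None or r.cost<best[0]: best=(r.cost,a,b,r.x,res(r.x).reshape(-1,6))
print(best)
import json; json.dump([best[1],best[2],list(best[3])],open("kin.json","w"))
E
```

```text
(np.float64(0.0013357750276735522), 1, 1, array([-0.0061,  0.3155,  0.5648,  0.0782,  0.4902,  0.3118,  1.5712,
        0.0123]), array([[ 0.0035,  0.0139, -0.0087,  0.0004, -0.0002,  0.0012],
       [-0.0098,  0.0086,  0.0002,  0.0007, -0.0003, -0.    ],
       [-0.0089, -0.0014,  0.0019,  0.0004,  0.0007,  0.0002],
       [ 0.0164,  0.0044,  0.0007, -0.0073,  0.0028,  0.0018],
       [ 0.0237,  0.011 , -0.0013, -0.0043, -0.002 , -0.004 ],
       [ 0.0109, -0.0133,  0.0184, -0.0048, -0.0031,  0.0005],
       [-0.0159, -0.0036, -0.0112, -0.    , -0.    ,  0.0004]]))
```

```bash
cat >> kin.py <<'E'
import json,os
if os.path.exists("kin.json"):
    _a,_b,K=json.load(open("kin.json")); SG[:]=[_a,_b]
LO=np.array([-3,-.9,.09,-1.31,.11,-2.54]);HI=np.array([3,2.11,2.58,4.45,2.69,2.54])
def ik(p,R,q0,bound=True):
    def f(q):
        P,M=fk(q,K); return np.r_[(P-p)*10,(R.inv()*Ro.from_matrix(M)).as_rotvec()]
    r=least_squares(f,np.clip(q0,LO+1e-3,HI-1e-3),bounds=(LO,HI) if bound else (-7*np.ones(6),7*np.ones(6)))
    return r.x,np.abs(r.fun).max()
E
python3 - <<'E'
from kin import *
np.set_printoptions(precision=2,suppress=True)
for roll in(0,):
  for dep in(-.03,0,.02,.04,.046):
    for q40,q50 in((-1,.3),(3.2,.3),(4.2,.3)):
      best=min((ik(tcp_at(dep),TILT,[.1,.1,2.3,q40,q50,x]) for x in(-2,-1,0,1,2)),key=lambda t:t[1])
      print(dep,q40,best[0],"res %.4f"%best[1])
E
```

```text
-0.03 -1 [ 0.19  0.    2.38 -1.    0.22  1.24] res 0.0000
-0.03 3.2 [ 0.19  0.    2.38 -1.    0.22  1.24] res 0.0000
-0.03 4.2 [ 0.19  0.    2.38 -1.    0.22  1.24] res 0.0000
0 -1 [ 0.17  0.09  2.37 -1.31  0.18  1.53] res 0.0056
0 3.2 [ 0.17  0.09  2.37 -1.31  0.18  1.53] res 0.0056
0 4.2 [0.16 0.1  2.4  4.45 0.16 2.05] res 0.0391
0.02 -1 [ 0.15  0.14  2.34 -1.31  0.16  1.52] res 0.0318
0.02 3.2 [0.16 0.15 2.37 4.45 0.17 2.05] res 0.0144
0.02 4.2 [0.16 0.15 2.37 4.45 0.17 2.05] res 0.0144
0.04 -1 [ 0.14  0.2   2.31 -1.31  0.15  1.52] res 0.0560
0.04 3.2 [0.15 0.21 2.35 4.35 0.17 2.15] res 0.0000
0.04 4.2 [0.15 0.21 2.35 4.35 0.17 2.15] res 0.0000
0.046 -1 [ 0.13  0.21  2.31 -1.31  0.14  1.51] res 0.0629
0.046 3.2 [0.15 0.23 2.34 4.28 0.18 2.22] res 0.0000
0.046 4.2 [0.15 0.23 2.34 4.28 0.18 2.22] res 0.0000
```

```bash
python3 - <<'E'
from kin import *
np.set_printoptions(precision=2,suppress=True)
for tilt in(36,34,32,30,28,26):
  for yaw in(-6.5,-2,2,8):
    y=np.radians(yaw); t=np.radians(tilt); z=np.array([np.sin(t)*np.cos(y),np.sin(t)*np.sin(y),-np.cos(t)])
    R=tool([np.cos(y),np.sin(y),0],z); out=[]
    for dep in(-.03,0.02,.04,.046):
      # shaft crosses bore middle (12mm) on axis
      piv=MOUTH+ .012*D; tip=piv+(dep-.012)*z
      b=min((ik(tip-L*z,R,[.1,.1,2.3,-1,q5,x]) for x in(0,1.2) for q5 in (.2,.4)),key=lambda t:t[1]); out.append((b[0][3].round(2),b[0][4].round(2),b[1].round(4)))
    print(tilt,yaw,"err %.1f"%np.degrees(np.arccos(z@D)),*[f"q4 {a:.2f} q5 {c:.2f} r {r:.3f}" for a,c,r in out])
E
```

```text
36 -6.5 err 2.0 q4 -0.74 q5 0.25 r 0.000 q4 -1.23 q5 0.16 r 0.000 q4 -1.31 q5 0.15 r 0.018 q4 -1.31 q5 0.14 r 0.025
36 -2 err 3.4 q4 -0.44 q5 0.19 r 0.000 q4 -1.05 q5 0.11 r 0.015 q4 -1.31 q5 0.11 r 0.025 q4 -1.31 q5 0.11 r 0.026
36 2 err 5.5 q4 0.01 q5 0.17 r 0.000 q4 0.01 q5 0.11 r 0.043 q4 0.03 q5 0.11 r 0.069 q4 -1.31 q5 0.11 r 0.069
36 8 err 8.9 q4 0.61 q5 0.22 r 0.000 q4 1.20 q5 0.12 r 0.000 q4 1.60 q5 0.11 r 0.002 q4 1.73 q5 0.11 r 0.002
34 -6.5 err 4.0 q4 -0.56 q5 0.29 r 0.000 q4 -0.87 q5 0.19 r 0.000 q4 -1.08 q5 0.16 r 0.000 q4 -1.16 q5 0.15 r 0.000
34 -2 err 4.8 q4 -0.30 q5 0.25 r 0.000 q4 -0.56 q5 0.13 r 0.000 q4 -0.80 q5 0.11 r 0.010 q4 -0.90 q5 0.11 r 0.015
34 2 err 6.4 q4 0.00 q5 0.23 r 0.000 q4 0.01 q5 0.11 r 0.004 q4 0.01 q5 0.11 r 0.031 q4 0.01 q5 0.11 r 0.039
34 8 err 9.4 q4 0.44 q5 0.27 r 0.000 q4 0.74 q5 0.15 r 0.000 q4 1.00 q5 0.12 r 0.000 q4 1.10 q5 0.11 r 0.000
32 -6.5 err 6.0 q4 -0.43 q5 0.34 r 0.000 q4 -0.62 q5 0.22 r 0.000 q4 -0.74 q5 0.19 r 0.000 q4 -0.79 q5 0.17 r 0.000
32 -2 err 6.5 q4 -0.22 q5 0.31 r 0.000 q4 -0.34 q5 0.18 r 0.000 q4 -0.44 q5 0.14 r 0.00
[... 898 characters left out ...]
000 q4 -0.21 q5 0.24 r 0.000
28 2 err 11.0 q4 0.00 q5 0.42 r 0.000 q4 0.00 q5 0.29 r 0.000 q4 0.00 q5 0.25 r 0.000 q4 0.00 q5 0.23 r 0.000
28 8 err 12.7 q4 0.20 q5 0.43 r 0.000 q4 0.25 q5 0.31 r 0.000 q4 0.29 q5 0.26 r 0.000 q4 0.30 q5 0.25 r 0.000
26 -6.5 err 12.0 q4 -0.22 q5 0.50 r 0.000 q4 -0.26 q5 0.38 r 0.000 q4 -0.29 q5 0.33 r 0.000 q4 -0.30 q5 0.32 r 0.000
26 -2 err 12.2 q4 -0.10 q5 0.48 r 0.000 q4 -0.13 q5 0.36 r 0.000 q4 -0.14 q5 0.31 r 0.000 q4 -0.15 q5 0.30 r 0.000
26 2 err 12.8 q4 0.00 q5 0.47 r 0.000 q4 0.00 q5 0.35 r 0.000 q4 0.00 q5 0.31 r 0.000 q4 0.00 q5 0.29 r 0.000
26 8 err 14.2 q4 0.16 q5 0.49 r 0.000 q4 0.19 q5 0.36 r 0.000 q4 0.22 q5 0.32 r 0.000 q4 0.22 q5 0.31 r 0.000
```

At a coaxial 38° the wrist crosses the joint 4 limit as it goes in. At 32° tilt, 6° off the bore axis, the whole stroke is reachable, and a 16 mm shaft still has about ±2.7 mm of room in the 24 mm bore. I'll hold that attitude and drive along the dibber's own axis through the middle of the bore.

```bash
cat >> h.py <<'E'
_t=np.radians(32); Z2=np.array([np.sin(_t)*np.cos(YAW),np.sin(_t)*np.sin(YAW),-np.cos(_t)]); TILT2=tool([np.cos(YAW),np.sin(YAW),0],Z2)
PIV=MOUTH+.012*D
def tcp2(dep): return PIV+(dep-.012-L)*Z2
def st2():
    s=env.observe(); R=Ro.from_quat(s['tcp_rot']); p=np.array(s['position']); print("t",s['time'],"p",p.round(4),"F",np.round(s['force'],1),"w",round(s['width'],4),"q4,5",np.round(s['qpos'][3:5],2))
    z=R.as_matrix()[:,2]; tip=p+L*z; r=R.inv().apply(PIV-tip); print("tip depth mm",round(12-r[2]*1e3,1),"bore middle from tip line mm (tool x,y)",(r[:2]*1e3).round(1),"tilt err deg (tool)",np.degrees((R.inv()*TILT2).as_rotvec()).round(2))
E
python3 - <<'E'
from h import *
st2(); plan([tcp2(-.04)],[TILT2],[4],0)
E
```

```text
t 9.1 p [0.468  0.05   0.2317] F [ 0.3 -0.1 -2.8] w 0.0276 q4,5 [-1.    0.23]
tip depth mm -29.6 bore middle from tip line mm (tool x,y) [ -9.5 -11.6] tilt err deg (tool) [ 6.48 -0.45 -0.33]
1.6 -0.1 -0.1 -0.20 0.20 -0.23 0; 1.6 -0.1 -0.1 -0.20 0.19 -0.24 0; 1.6 -0.1 -0.1 -0.20 0.19 -0.24 0; 1.6 -0.1 -0.1 -0.21 0.18 -0.25 0
```

Emit:
{"op": "drive_tool", "data": {
  "commands": "1 -0.1 0 -0.2 0 -1 0; 1.6 -0.1 0 -0.2 0.2 -0.5 0; 1.6 -0.1 0 -0.2 0.2 0 0; 1.6 -0.1 0 -0.2 0.2 0 0; 1 -0.1 0 -0.2 0.2 0 0; 0 0 0 0 0 0 0"
}}

```text
time: 9.85
position: [0.4642, 0.0412, 0.2515]
tcp_rot: [0.72, 0.639, 0.182, 0.201]
force: [-1.3, 0.4, -2.3]
width: 0.0282
```

```bash
python3 - <<'E'
from h import *
st2(); plan([tcp2(-.035)],[TILT2],[2],0)
E
```

```text
t 9.85 p [0.4642 0.0412 0.2515] F [-1.3  0.4 -2.3] w 0.0282 q4,5 [-0.36  0.4 ]
tip depth mm -48.2 bore middle from tip line mm (tool x,y) [0.5 0.4] tilt err deg (tool) [-0.51 -0.15 -0.33]
-0.3 -0.1 -0.2 0.05 -0.06 0.66 0; -0.3 -0.1 -0.2 0.05 -0.06 0.66 0
```

Emit:
{"op": "drive_tool", "data": {
  "commands": "-0.3 0 -0.2 0 0 1 0; -0.2 0 0 0 0 1 0; 0 0 0 0 0 1 0; 0 0 0 0 0 0.6 0; 0 0 0 0 0 0 0"
}}

```text
time: 10.48
position: [0.4835, 0.0393, 0.2176]
tcp_rot: [0.717, 0.64, 0.184, 0.204]
force: [-0.2, 0.8, -2.3]
width: 0.0279
```

```bash
python3 - <<'E'
from h import *
st2(); plan([tcp2(0.01)],[TILT2],[2],0)
s=env.observe();R=Ro.from_quat(s['tcp_rot']).as_matrix();tip=np.array(s['position'])+L*R[:,2]
cs=[]
for n in("side","top"):
    im,d=env.get_image(n); (u0,v0)=(225,160) if n=="side" else (218,160)
    c=cv2.resize(im[v0:v0+60,u0:u0+48],None,fx=8,fy=8,interpolation=cv2.INTER_CUBIC)
    for X,col in((tip,(255,255,0)),(MOUTH,(255,0,255))):
        p=((proj(n,X)-[u0,v0]+.5)*8).astype(int); cv2.circle(c,tuple(int(i) for i in p),3,col,-1)
    cs.append(c)
cv2.imwrite("pics/both5.png",np.hstack(cs))
E
```

```text
t 10.475 p [0.4835 0.0393 0.2176] F [-0.2  0.8 -2.3] w 0.0279 q4,5 [-0.48  0.28]
tip depth mm -9.2 bore middle from tip line mm (tool x,y) [0.2 0.5] tilt err deg (tool) [-0.08 -0.17 -0.07]
-0.0 -0.1 -0.0 0.03 0.01 0.96 0; -0.0 -0.1 -0.0 0.03 0.01 0.96 0
```

View pics/both5.png

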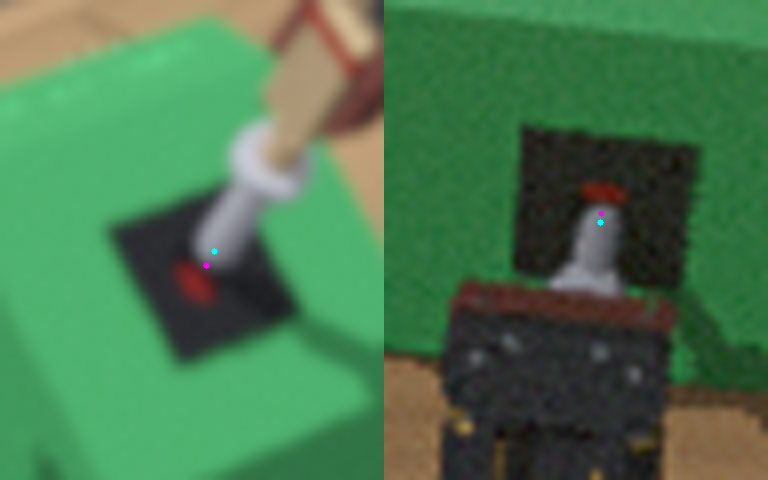

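Both views show the tip just above the middle of the boss, at (215, 255) in the left half and (601, 222) in the right, with the red plunger beyond it. The shaft lines up, so I'll enter.

Emit:
{"op": "drive_tool", "data": {
  "commands": "0 -0.1 0 0 0 0.9 0; 0 0 0 0 0 0.9 0; 0 0 0 0 0 0.8 0; 0 0 0 0 0 0 0"
}}

```text
time: 11.08
position: [0.4981, 0.0381, 0.1972]
tcp_rot: [0.717, 0.639, 0.185, 0.206]
force: [-0.6, -0.2, -3.1]
width: 0.0279
```

```bash
python3 - <<'E'
from h import *
st2()
E
```

```text
t 11.075 p [0.4981 0.0381 0.1972] F [-0.6 -0.2 -3.1] w 0.0279 q4,5 [-0.6   0.23]
tip depth mm 15.8 bore middle from tip line mm (tool x,y) [ 0.  -1.6] tilt err deg (tool) [ 0.13 -0.12 -0.1 ]
```

Emit:
{"op": "drive_tool", "data": {
  "commands": "0.1 0 0 0 -0.2 0.8 0; 0 0 0 0 -0.1 0.8 0; 0 0 0 0 0 0.6 0; 0 0 0 0 0 0.3 0; 0 0 0 0 0 0 0"
}}

```text
time: 11.7
position: [0.5095, 0.037, 0.1769]
tcp_rot: [0.717, 0.639, 0.186, 0.206]
force: [-2.8, 0.5, -0.2]
width: 0.0279
```

```bash
python3 - <<'E'
from h import *
st2()
im,d=env.get_image("top"); cv2.imwrite("pics/top6.png",im)
E
```

```text
t 11.7 p [0.5095 0.037  0.1769] F [-2.8  0.5 -0.2] w 0.0279 q4,5 [-0.78  0.17]
tip depth mm 39.2 bore middle from tip line mm (tool x,y) [-0.3 -0.8] tilt err deg (tool) [ 0.3  -0.16 -0.12]
```

View pics/top6.png

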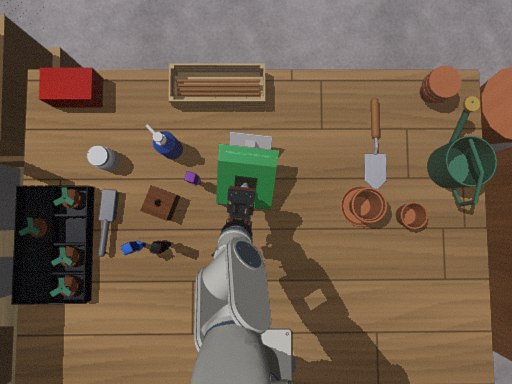

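The white flap now shows beyond the dispenser at (250, 140). I'll check how far it has opened before drawing the dibber out.

```bash
python3 - <<'E'
from h import *
np.set_printoptions(precision=3,suppress=True)
o=MOUTH-np.array([-.017*np.cos(YAW),-.017*np.sin(YAW),.106])
ax=np.array([np.cos(YAW),np.sin(YAW),0])
for a in(.3,.6,.9,1.25): print(a,proj("top",o+ax*(.075+.096*np.sin(a))+[0,0,.03+.096*np.cos(a)]))
im,d=env.get_image("top"); W=cloud("top",d)
for v in range(126,150,2): print(v,W[v,250],im[v,250])
print([ (r['position'],r['score']) for r in env.landmark_of("flap_edge","top")][:2]); st2()
E
```

```text
0.3 [249.142 145.391]
0.6 [250.171 137.685]
0.9 [251.017 132.243]
1.25 [251.673 129.318]
126 [0.758 0.017 0.001] [ 75 106 139]
128 [ 0.752  0.017 -0.001] [ 62  86 107]
130 [ 0.746  0.017 -0.001] [ 67 101 132]
132 [0.719 0.016 0.086] [175 172 175]
134 [0.713 0.016 0.087] [163 162 167]
136 [0.708 0.016 0.08 ] [163 160 164]
138 [0.701 0.016 0.085] [159 157 161]
140 [0.693 0.016 0.094] [153 151 156]
142 [0.686 0.016 0.098] [167 166 169]
144 [0.681 0.016 0.093] [164 160 169]
146 [0.676 0.016 0.089] [167 162 172]
148 [0.658 0.016 0.15 ] [ 92 147  70]
[([128.2, 250.8], 0.62)]
t 11.85 p [0.509 0.037 0.177] F [-3.1  0.2  0.3] w 0.0276 q4,5 [-0.78  0.17]
tip depth mm 39.1 bore middle from tip line mm (tool x,y) [-0.3 -0.8] tilt err deg (tool) [ 0.3  -0.16 -0.12]
```

The flap's edge is at row 131, about 1.0 rad or more, with 1.25 expected at 129, so the catch has let go. Withdrawing along the axis.

Emit:
{"op": "drive_tool", "data": {
  "commands": "0 0 0 0 0 -0.8 0; 0 0 0 0 0 -1.2 0; 0 0 0 0 0 -1.2 0; 0 0 0 0 0 -1.2 0; 0 0 0 0 0 -1.5 0; 0 0 0 0 0 -2 0; 0 0 0 0 0 -2 0; 0 0 0 0 0 -2 0"
}}

```text
time: 12.85
position: [0.4441, 0.0446, 0.2801]
tcp_rot: [0.717, 0.64, 0.186, 0.205]
force: [0.7, -0.1, -2.3]
width: 0.0275
```

```bash
python3 - <<'E'
from h import *
st2(); print([ (r['position'],r['score']) for r in env.landmark_of("flap_edge","top")][:2])
im,d=env.get_image("side"); cv2.imwrite("pics/side7.png",im)
plan([[.46,0,.32],[.47,-.20,.32],[.4957,-.336,.30]],[Slerp([0,1],Ro.concatenate([TILT2,DOWNX]))(.5),DOWNX,DOWNX],[3,5,4],0)
E
```

```text
t 12.85 p [0.4441 0.0446 0.2801] F [ 0.7 -0.1 -2.3] w 0.0275 q4,5 [-0.33  0.48]
tip depth mm -83.3 bore middle from tip line mm (tool x,y) [-1.   0.2] tilt err deg (tool) [ 0.19 -0.25 -0.11]
[([128.2, 250.8], 0.62)]
5.5 0.2 -1.1 -1.42 1.26 -0.73 0; 5.5 0.2 -1.1 -1.44 1.16 -0.86 0; 5.5 0.2 -1.1 -1.46 1.04 -0.97 0; 3.2 0.2 -0.6 -3.98 0.40 0.15 0; 3.2 0.2 -0.6 -3.99 0.36 0.11 0; 3.2 0.2 -0.6 -3.99 0.33 0.08 0; 3.2 0.2 -0.6 -3.99 0.29 0.05 0; 3.2 0.2 -0.6 -4.00 0.24 0.03 0; 0.0 0.0 0.0 -3.40 0.64 0.50 0; 0.0 0.0 0.0 -3.40 0.64 0.50 0
0.0 0.0 0.0 -3.40 0.64 0.50 0; 0.0 0.0 0.0 -3.40 0.64 0.50 0
```

View pics/side7.png

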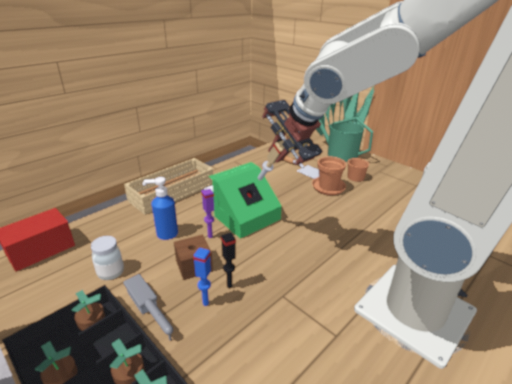

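The dibber is clear of the hole, its tip at (263, 178), and still firmly held. Carrying it to the pot.

Emit:
{"op": "drive_tool", "data": {
  "commands": "5.5 0.2 -1.1 -1.4 1.3 -0.7 0; 5.5 0.2 -1.1 -1.4 1.2 -0.9 0; 5.5 0.2 -1.1 -1.5 1 -1 0; 3.3 0.2 -0.6 -4 0.4 0 0; 3.3 0.2 -0.6 -4 0.4 0 0; 3.3 0.2 -0.6 -4 0.3 0 0; 3.3 0.2 -0.6 -4 0.3 0 0; 3.3 0.2 -0.6 -4 0.3 0 0; 0 0 0 -3.4 0.6 0.3 0; 0 0 0 -3.4 0.6 0.3 0"
}}

```text
time: 14.2
position: [0.4878, -0.2806, 0.311]
tcp_rot: [0.705, 0.709, -0.01, -0.01]
force: [0.5, -0.0, -2.2]
width: 0.028
```

```bash
python3 - <<'E'
from h import *
st(); plan([[.4957,-.335,.27]],[DOWNX],[4],0)
W=np.load("Wtop.npy")
im,d=env.get_image("top"); cv2.imwrite("pics/top8.png",im); W=cloud("top",d)
print([W[v,250].round(3).tolist() for v in range(126,148,3)])
E
```

```text
t 14.2 p [ 0.4878 -0.2806  0.311 ] F [ 0.5 -0.  -2.2] w 0.028034148938559135 q [-0.54  0.25  1.66 -0.01  1.25 -0.54]
tip [ 0.4844 -0.2805  0.1894] depth mm -85.1 lateral mm (tool) [-318.5  -17.2  -16.2] ang err deg (tool) [-39.56  -2.21   6.54]
-0.4 -0.0 0.1 -1.36 0.22 1.02 0; -0.4 -0.0 0.1 -1.36 0.21 1.02 0; -0.4 -0.0 0.1 -1.36 0.21 1.02 0; -0.4 -0.0 0.1 -1.36 0.20 1.02 0
[[0.759, 0.017, -0.004], [0.733, 0.017, 0.066], [0.725, 0.017, 0.063], [0.715, 0.017, 0.061], [0.702, 0.016, 0.082], [0.692, 0.016, 0.085], [0.689, 0.017, 0.048], [0.661, 0.016, 0.15]]
```

View pics/top8.png

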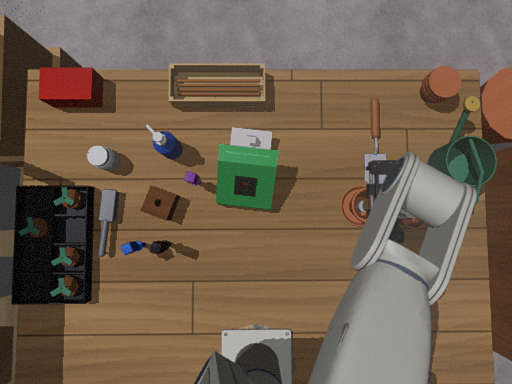

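The flap is fully open: its edge is at x = 0.735 and z = 0.066, as expected for 1.25 rad. Now I'll centre over the pot.

Emit:
{"op": "drive_tool", "data": {
  "commands": "-0.5 0 0.1 -1.6 0.2 0.8 0; -0.5 0 0.1 -1.6 0.2 0.8 0; -0.4 0 0 -1.5 0.2 0.8 0; -0.3 0 0 -1.3 0.2 0.6 0; 0 0 0 0 0 0 0"
}}

```text
time: 14.88
position: [0.4963, -0.3486, 0.2752]
tcp_rot: [0.708, 0.707, 0.0, 0.001]
force: [0.7, 0.5, -1.8]
width: 0.0281
```

```bash
python3 - <<'E'
from h import *
s=env.observe();p=np.array(s['position']);R=Ro.from_quat(s['tcp_rot']);print(s['time'],p,"tip",p+L*R.as_matrix()[:,2])
plan([[.4955,-.335,.18]],[DOWNX],[5],0)
E
```

```text
14.875 [ 0.49629676 -0.34863488  0.27517143] tip [ 0.49652218 -0.34876535  0.15347171]
0.0 0.0 -0.0 0.27 -0.02 1.90 0; 0.0 0.0 -0.0 0.27 -0.02 1.90 0; 0.0 0.0 -0.0 0.27 -0.02 1.90 0; 0.0 0.0 -0.0 0.27 -0.02 1.90 0; 0.0 0.0 -0.0 0.27 -0.02 1.90 0
```

Emit:
{"op": "drive_tool", "data": {
  "commands": "0 0 0 0.7 0 0 0; 0 0 0 0.6 0 1 0; 0 0 0 0 0 2 0; 0 0 0 0 0 2 0; 0 0 0 0 0 0 0"
}}

```text
time: 15.5
position: [0.4968, -0.3314, 0.2242]
tcp_rot: [0.707, 0.708, 0.001, 0.002]
force: [0.0, 0.6, -1.7]
width: 0.0277
```

```bash
python3 - <<'E'
from h import *
s=env.observe();p=np.array(s['position']);R=Ro.from_quat(s['tcp_rot']);print(s['time'],p,"tip",p+L*R.as_matrix()[:,2])
plan([[.4955,-.335,.140]],[DOWNX],[4],0)
im,d=env.get_image("side"); cv2.imwrite("pics/side9.png",cv2.resize(im[100:220,270:430],None,fx=5,fy=5,interpolation=cv2.INTER_CUBIC))
E
```

```text
15.5 [ 0.49684702 -0.33139975  0.22418403] tip [ 0.49723679 -0.33153078  0.10248472]
0.0 0.0 0.0 -0.09 -0.04 2.10 0; 0.0 0.0 0.0 -0.09 -0.04 2.10 0; 0.0 0.0 0.0 -0.09 -0.04 2.10 0; 0.0 0.0 0.0 -0.09 -0.04 2.10 0
```

View pics/side9.png

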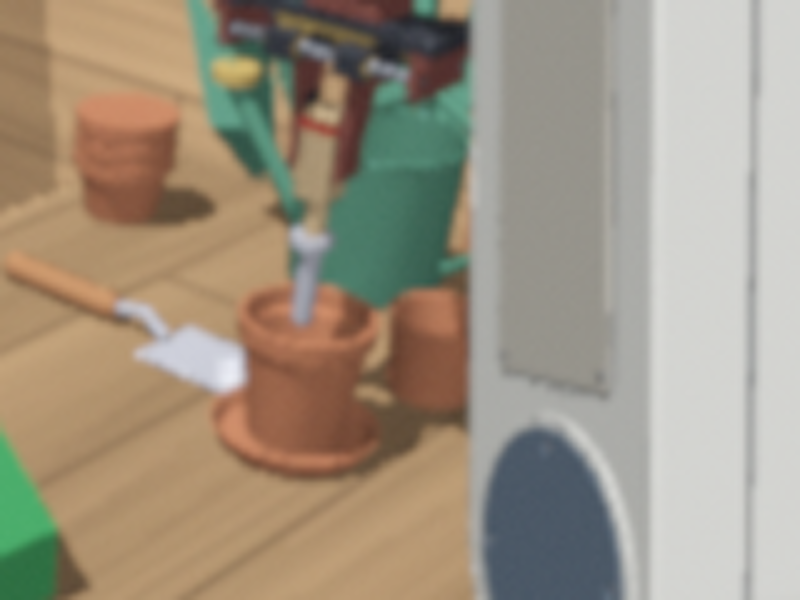

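The tip is inside the pot's mouth, at crop (303, 322) with the mouth centred near (308, 318). Lowering.

Emit:
{"op": "drive_tool", "data": {
  "commands": "0 0 0 -0.1 0 2 0; 0 0 0 -0.1 -0.1 2 0; 0 0 0 -0.1 -0.1 2 0; 0 0 0 0 0 1.4 0; 0 0 0 0 0 0.4 0; 0 0 0 0 0 0 0"
}}

```text
time: 16.3
position: [0.5002, -0.3361, 0.1514]
tcp_rot: [0.706, 0.708, 0.002, 0.008]
force: [0.2, 0.2, -3.7]
width: 0.0278
```

```bash
python3 - <<'E'
from h import *
s=env.observe();p=np.array(s['position']);R=Ro.from_quat(s['tcp_rot']);print(s['time'],p,"tip",p+L*R.as_matrix()[:,2],s['force'])
plan([[.4955,-.335,.1355]],[DOWNX],[1],0)
E
```

```text
16.3 [ 0.50015845 -0.33606529  0.15144662] tip [ 0.50182019 -0.33704422  0.02976191] [ 0.23831323  0.23106228 -3.72894047]
0.8 0.5 0.2 0.12 -0.49 1.59 0
```

Emit:
{"op": "drive_tool", "data": {
  "commands": "0.5 0.3 0.1 0.1 -0.3 0.6 0; 0.3 0.2 0 0 -0.2 0.5 0; 0 0 0 0 0 0.3 0; 0 0 0 0 0 0 0"
}}

```text
time: 16.8
position: [0.4957, -0.3356, 0.1379]
tcp_rot: [0.707, 0.708, 0.0, 0.0]
force: [0.3, -0.1, -2.9]
width: 0.0278
```

```bash
python3 - <<'E'
from h import *
s=env.observe();p=np.array(s['position']);R=Ro.from_quat(s['tcp_rot']);print(s['time'],p,"tip",p+L*R.as_matrix()[:,2],s['force'])
plan([[.4955,-.335,.1350]],[DOWNX],[1],0)
E
```

```text
16.8 [ 0.49573592 -0.33559226  0.13794501] tip [ 0.49582103 -0.33560949  0.01624504] [ 0.26196477 -0.12315276 -2.92382614]
0.0 0.0 0.1 0.06 -0.02 0.29 0
```

Emit:
{"op": "drive_tool", "data": {
  "commands": "0 0 0 0 0 0.3 0; 0 0 0 0 0 0.1 0; 0 0 0 0 0 0 0"
}}

```text
time: 17.18
position: [0.4959, -0.3357, 0.1346]
tcp_rot: [0.707, 0.708, 0.0, 0.0]
force: [-0.3, 0.3, -1.6]
width: 0.0279
```

Emit:
{"op": "drive_tool", "data": {
  "commands": "0 0 0 0 0 0.1 0; 0 0 0 0 0 0 0"
}}

```text
time: 17.42
position: [0.496, -0.3358, 0.1347]
tcp_rot: [0.707, 0.708, 0.0, 0.001]
force: [-0.1, 0.3, -3.0]
width: 0.0279
```

Emit:
{"op": "drive_tool", "data": {
  "commands": "0 0 0 0 0 0.2 0; 0 0 0 0 0 0.1 0; 0 0 0 0 0 0 0"
}}

```text
time: 17.8
position: [0.4961, -0.3359, 0.1347]
tcp_rot: [0.707, 0.708, 0.0, 0.001]
force: [0.8, -0.3, -1.4]
width: 0.0277
```

The height no longer drops and the load on the wrist has eased slightly, so the tip is on the floor or within a millimetre or so of it. I'll release.

Emit:
{"op": "drive_tool", "data": {
  "commands": "0 0 0 0 0 0 0.45; 0 0 0 0 0 0 0.6; 0 0 0 0 0 0 0.8; 0 0 0 0 0 0 1; 0 0 0 0 0 0 1; 0 0 0 0 0 0 1"
}}

```text
time: 18.55
position: [0.4971, -0.3366, 0.1344]
tcp_rot: [0.707, 0.708, 0.0, 0.002]
force: [-0.9, 0.2, 0.1]
width: 0.0843
```

```bash
python3 - <<'E'
from h import *
s=env.observe();p=np.array(s['position']);print(s['time'],p,s['force'],s['width'])
im,d=env.get_image("side"); cv2.imwrite("pics/side10.png",cv2.resize(im[100:220,270:430],None,fx=5,fy=5,interpolation=cv2.INTER_CUBIC))
E
```

```text
18.55 [ 0.49706253 -0.33660997  0.13441376] [-0.87837244  0.16995208  0.07202035] 0.08427698713506342
```

View pics/side10.png

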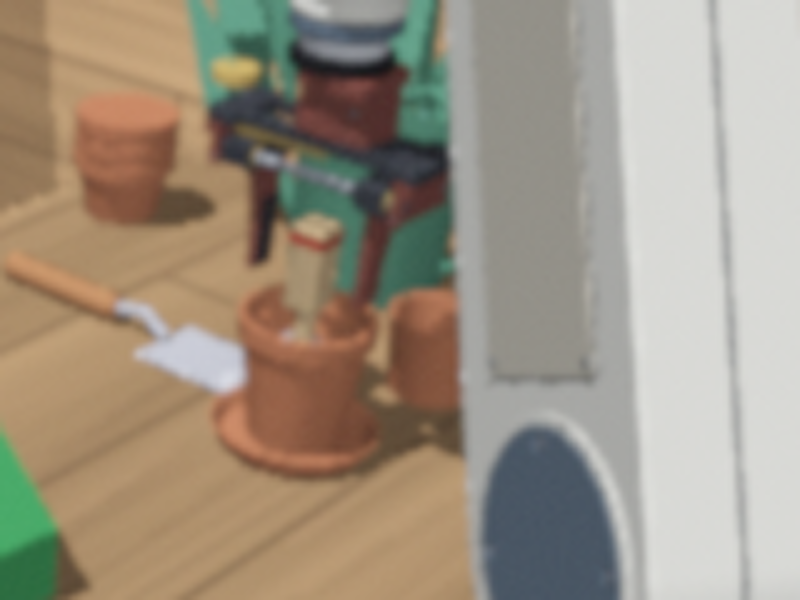

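The dibber stands upright in the pot, its handle at crop (312, 270), and the jaws are open on either side. Backing straight up.

Emit:
{"op": "drive_tool", "data": {
  "commands": "0 0 0 0 0 -1.5 1; 0 0 0 0 0 -3 1; 0 0 0 0 0 -4 1; 0 0 0 0 0 -4 1; 0 0 0 0 0 -4 1; 0 0 0 0 0 -3 1; 0 0 0 2.5 -3 0 1; 0 0 0 3 -3 0 1; 0 0 0 3 0 0 1; 0 0 0 0 0 0 1"
}}

```text
time: 19.85
position: [0.4347, -0.2497, 0.346]
tcp_rot: [0.707, 0.707, 0.001, 0.007]
force: [-0.1, 0.1, 0.2]
width: 0.0877
```

```bash
python3 - <<'E'
from h import *
s=env.observe();print(s['time'],s['position'],s['force'])
a,d=env.get_image("top"); b,_=env.get_image("side"); W=cloud("top",d)
A=W[175:235,330:395].reshape(-1,3); A=A[~np.isnan(A[:,0])]; H=A[(A[:,2]>.13)&(A[:,2]<.2)]; print("handle",len(H),H.mean(0) if len(H) else 0,H[:,2].max() if len(H) else 0)
print("flap",[W[v,250].round(3).tolist() for v in range(126,148,4)])
cv2.imwrite("pics/top11.png",a); cv2.imwrite("pics/side11.png",b)
E
```

```text
19.85 [ 0.43471546 -0.24974907  0.34598169] [-0.07069735  0.10111726  0.2240112 ]
handle 10 [ 0.48556516 -0.33592048  0.16176575] 0.1840115772816996
flap [[0.76, 0.017, -0.006], [0.731, 0.017, 0.061], [0.72, 0.017, 0.056], [0.701, 0.016, 0.086], [0.69, 0.017, 0.076], [0.683, 0.017, 0.046]]
```

View pics/top11.png

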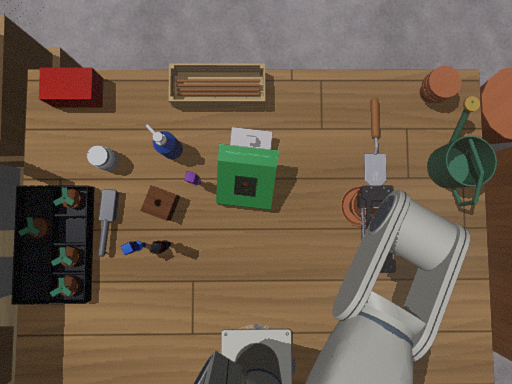

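View pics/side11.png

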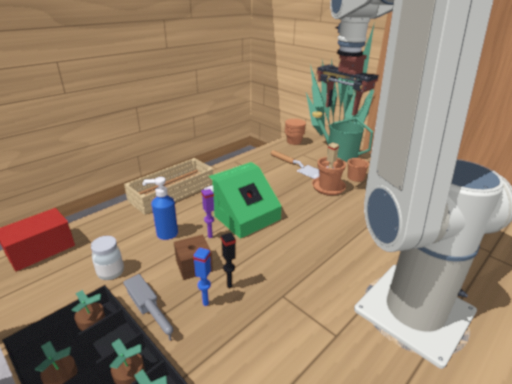

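The dibber stands in the pot at side (332, 155). The flap is open at top (250, 138), the other things are where they were, and the gripper is well clear. Handing in.

```bash
python3 -c "
from workcell import env
print(env.hand_in()); print(env.observe()['time'])"
```

```text
the job is handed in; nothing more can be done
None
the job is handed in; nothing more can be done
```

The job is done and handed in: the flap sprang open, and the dibber stands tip down in the tall pot with the gripper clear. The last clock reading was just under 20 s of the 48 s allowed.

**What I did:** I gripped the wooden dibber in its block and pushed its tip about 39 mm down the hole until the catch let go. Then I drew it out, lowered it into the pot, let go and backed away upward.

**Last checks:**
- **Flap:** its edge measured about (0.73, 0.02, 0.06), which matches fully open (1.25 rad).
- **Dibber:** it looked upright in the side picture, and its handle top was near z = 0.18 in the pot. The top view of it was partly hidden by the arm, so only about 10 depth pixels support that number.
- **Other things:** in both last pictures they are where they were at the start. Forces stayed within a few N at every reading.

**What did not go to plan:**
- **Tilt:** a perfectly coaxial 38° push would have run joint 4 past its limit. I held the dibber at about 32°, 6° off the bore's line, and went in along its own axis. The side force stayed small.
- **First alignment:** my first correction near the hole went sideways. I saw it in the readings, backed off and re-aligned before entering.
- **Touchdown in the pot:** I judged this from the height no longer dropping. The force change was too small to confirm it.

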